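Run the GO thread ring gauge home on a column end fitting

TASK

Three chromatography column end fittings stand upright on the bench, each with a threaded stud on top. On one of them the thick, plain-rimmed GO ring gauge has been started on the thread: screw it on, clockwise seen from above, until resistance rises and it sits fully home against the shoulder (less than a quarter turn is left), then let go of it. Do not turn the thin ring gauge with the grooved rim on one of the other fittings.

Things in the scene. Friction and masses are not known exactly. Their poses are not given: they have to be found in the camera images.
- go_center (a point): centre (on its axis, half-way up) of the GO ring gauge: plain steel disc, knurled rim, 56 mm across, 24 mm thick, level, captive on the upright stud of a fixed fitting; the stud stands 14 to 16 mm out of its top. Take it across the rim from above, in any direction. The column below it is 40 mm thick; its top, the shoulder, is 72 mm above the bench. Black line scribed on the ring's top.
- go_ring (a joint): turn of the GO ring in rad, growing as it is screwed on (clockwise from above). 1.4 is home: a hard stop, ring resting on the shoulder. It starts at 0.2 to 0.8 and sinks 1.9 mm per rad. Light steady friction, about 0.1 N m; stays where it is left; unscrews no further than -0.4. At home its black line lies over the white line on the fitting's foot.
- nogo_center (a point): centre of the NOT GO ring gauge, not to be turned: steel disc 56 mm across, only 9 mm thick, with a dark groove round its rim, on an identical fixed fitting. Each fitting: dark steel; round foot 84 mm across and 16 mm high, 40 mm column, stud 28 mm thick with its top 112 mm above the bench. The third carries a hex nut 42 mm across. The three change places.
- nogo_ring (a joint): turn of the NOT GO ring gauge in rad, clockwise from above; starts at 0 and must stay there.
Not all that is in view belongs to the job. What is shaped like the part that bears go_center but red is not meant.

How it is judged:
At the end, for the whole second after the job is handed in: The GO ring gauge is at rest within 10 degrees (0.18 rad) of its stop (joint go_ring above 1.22), and the NOT GO ring gauge is within 0.2 rad of where it was (value of joint go_ring above 1.22 rad and velocity of joint go_ring below 0.05 rad/s and value of joint nogo_ring between -0.2 and 0.2 rad); the robot touches nothing.
It fails at once if the NOT GO ring gauge is turned by more than 0.2 rad (value of joint nogo_ring above 0.2 rad or value of joint nogo_ring below -0.2 rad).
It also fails if it takes over 32 s, if anything falls off the work surface, if the arm or the gripper's body presses on something with over 40 N, if the wrist force passes 120 N, or if a joint passes its speed limit or range.

ROBOT

A 6-joint arm with a two-finger parallel gripper is mounted at the origin on the work surface. World frame = base frame: x ahead of the robot, y to its left, z up, the work surface at z = 0. Lengths are in m, angles in rad, forces in N, time in s.
With the tool pointing down it reaches from about 0.35 to 0.775 m from the base axis. Payload 5.5 kg.
Tool frame: the origin (TCP) lies at the very end of the fingers, on their centre line; the grasp point (between the pads) lies 19 mm behind it; z points along the fingers, y is the direction in which the jaws open and shut (so a half turn about z gives the same grasp; the last joint's range is limited). The gripper opens to 85 mm and grips with 20 to 120 N. Pads are 22 mm wide; open, the fingers measure 114 mm over their backs; the gripper's body (76 mm by 85 mm) begins 54 mm behind the grasp point. The pads swing forward as they close: fully open they stand 13 mm farther back than shut.
Start: joints at [-1.453, 0.313, 0.046, 1.304, 0, 1.431], TCP at [0.147, -0.556, 0.231] pointing down, gripper open.
Joint ranges: [-2.76, 2.76], [-0.86, 1.69], [-1.03, 1.26], [-2.2, 2.34], [-1.47, 1.5], [-3.14, 3.14]. Speed limits (rad/s): [2.57, 2.57, 3.14, 3.14, 3.14, 3.14].

INTERFACE

Orientations are given as a unit quaternion [w, x, y, z].
In Python, from workcell import get_state, imaging, env, spotter gives the robot as it stands.
- The arm moves only by the tool play_rows, never from a script. Its argument "moves" is a list of rows, each an object with "claw": the finger opening in cm, from 0 to 8.54; "delta_pos": the shift along the tool's x, y, z in cm, a list of three; "twist": the turn about the tool's z in degrees. A call has 1 to 12 rows; each row is the pose to reach, as a shift and turn from the pose commanded when the call began, along the tool's axes at that moment; what a row does not reach only later rows make up. A row lasts 1/8 s, in which the tool goes at most 62.5 mm and 10.7 degrees, less where a joint would pass 70% of its speed; a pose out of reach is approached as far as the arm can. A call with a gripper value outside its range is refused whole. The fingers move at their own pace and stop on an object; "force" is the grip in N (left out, the last holds). Time passes only in rows, so rows that repeat a pose let the fingers close. It gives the time, the measured TCP pose, the force and the opening at its end, in the units of the state.
- get_state(): the state, without advancing time (a new reading comes with each control period).
- imaging.read_camera(name): name is "scene" or "top" or "wrist"; returns the picture (384x512x3 uint8, red, green, blue); there is no depth.
- imaging.camera_info(name): a dict with "fx", "fy", "cx", "cy" (pixels), "world_to_cam" (4x4, takes a point from world to camera coordinates). Camera axes: x right, y down, z forward; pixel columns grow to the right and rows downward; lengths in m; the calibration is good to about 2 mm. The wrist camera is an equidistant fisheye: a pixel r from the principal point sees the ray r / f radians off the axis. A picture is of the moment at which its call begins: read the wrist's pose just before it. camera_info takes no time and is no camera call; for the wrist camera it gives the pose at the moment of the call.
- env.hand_in(): hands the job in, once; it reports no verdict.
Trained networks look in the newest picture that a camera, given by its name, has taken for a name from the list of things; names that differ only in an ending like _2 or _b are one class to them, and where a whole thing is asked for, a point or a joint stands for the part that bears it (a point fixed in the world has none). Each returns a list of dicts, best first, with "conf" (0 to 1); they miss things now and then, are a little off and sometimes report something else, mostly with a low value. They report only what shows in the picture. A call takes as long as a camera call. They do not tell look-alikes from the thing itself.
- spotter.spot_in(camera, query): "extent" ([left, top, right, bottom] in pixels, round what is visible of it).
The state is a dict: "clock": time; "joint_pos": joint angles; "qvel": joint speeds; "tau": joint torques, N m; "tcp_pos": TCP position; "orientation": TCP orientation; "wrist_force": force on the tool from outside, world axes, zero at the start; "ft_torque": the same for the moment, N m; "finger_gap": finger opening in m.
Only numpy, scipy, OpenCV 4.12 (cv2) and the standard library are available. Lean on these libraries where they do the work, as an engineer would, in place of code of your own. Each camera call takes 0.05 s, during which the arm holds its last target. There are 200 camera calls.

## Working session

There is one attempt and no reset: what is moved stays moved. The work goes in short steps, Python scripts to look and compute and a tool call to move; the robot and the scene stay as the last step left them, time stands still between calls to the robot, and variables do not carry over. Pictures are saved under pics/ and viewed, about 8 in all and at most 12, crops included, and the job is handed in when it is done.

Besides the shell and the picture viewer there is one more tool, called after ">>>" as name(argument=value, ...), one argument or row to a line, values as JSON. play_rows: Moves the arm, as the interface text tells. Its arguments: {"type":"object","properties":{"moves":{"type":"array"},"force":{"type":"number"}},"required":["moves"]}

```bash
mkdir -p pics; python3 - <<'E'
from workcell import get_state, imaging, env, spotter
import cv2,numpy as np
s=get_state();print({k:np.round(v,3).tolist() for k,v in s.items()})
ims=[]
for c in("scene","top"):
    im=imaging.read_camera(c);cv2.imwrite(f"pics/{c}0.png",im[...,::-1]);ims.append(im)
    for q in("go_center","nogo_center"):
        print(c,q,[(np.round(d["extent"]).tolist(),round(d["conf"],2)) for d in spotter.spot_in(c,q)][:4])
    i=imaging.camera_info(c);print(i["fx"],i["cx"],i["cy"],np.round(i["world_to_cam"],3).tolist())
cv2.imwrite("pics/both.png",np.vstack([cv2.resize(ims[1],(800,600))])[...,::-1])
E
```

```text
{'clock': 0.0, 'joint_pos': [-1.453, 0.314, 0.045, 1.304, -0.0, 1.431], 'qvel': [-0.001, 0.001, 0.0, 0.0, -0.0, 0.001], 'tau': [-0.0, -48.063, 29.853, 0.019, -0.0, 0.0], 'tcp_pos': [0.147, -0.555, 0.23], 'orientation': [-0.001, 0.992, 0.129, 0.0], 'wrist_force': [-0.009, 0.231, 0.098], 'ft_torque': [0.049, 0.005, -0.027], 'finger_gap': 0.086}
scene go_center [([274.0, 226.0, 298.0, 256.0], 0.77), ([349.0, 213.0, 377.0, 234.0], 0.6), ([298.0, 193.0, 322.0, 214.0], 0.52)]
scene nogo_center [([227.0, 171.0, 249.0, 189.0], 0.48)]
418.62567511035377 246.82484005201374 192.69088982504945 [[-0.604, 0.797, 0.013, 0.281], [0.623, 0.482, -0.617, -0.31], [-0.498, -0.365, -0.787, 1.417], [0.0, 0.0, 0.0, 1.0]]
top go_center [([139.0, 144.0, 168.0, 181.0], 0.72), ([145.0, 206.0, 175.0, 241.0], 0.69), ([76.0, 221.0, 113.0, 253.0], 0.58)]
top nogo_center [([250.0, 187.0, 277.0, 216.0], 0.78)]
350.517891863415 254.8477384428616 192.13173811144966 [[-0.018, -1.0, 0.009, 0.027], [-0.985, 0.016, -0.173, 0.533], [0.173, -0.012, -0.985, 0.69], [0.0, 0.0, 0.0, 1.0]]
```

View both.

View pics/both.png

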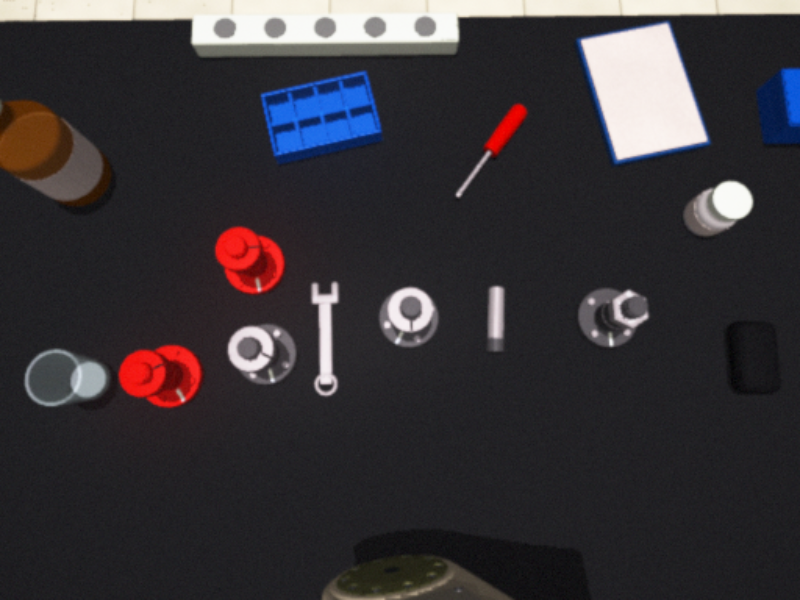

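```bash
cat > h.py <<'E'
import numpy as np
from workcell import imaging
def ray(cam,u,v,i=None):
    i=i or imaging.camera_info(cam);W=np.array(i["world_to_cam"]);x=(u-i["cx"])/i["fx"];y=(v-i["cy"])/i["fy"]
    if cam=="wrist":
        r=np.hypot(x,y);d=np.array([x/r*np.sin(r),y/r*np.sin(r),np.cos(r)])
    else: d=np.array([x,y,1])
    R=W[:3,:3];return -R.T@W[:3,3],R.T@d
def at(cam,u,v,z,i=None):
    o,d=ray(cam,u,v,i);return o+d*(z-o[2])/d[2]
E
python3 - <<'E'
from h import *
import cv2
for c,b in(("scene",(286,241)),("scene",(363,223)),("scene",(310,203)),("scene",(238,180)),("top",(153,162)),("top",(160,223)),("top",(94,237)),("top",(263,201))):
    print(c,b,at(c,*b,.088).round(3))
s=cv2.imread("pics/scene0.png")[130:290,190:410]
cv2.imwrite("pics/s.png",cv2.resize(s,None,fx=3.6,fy=3.6,interpolation=cv2.INTER_CUBIC))
E
```

```text
scene (286, 241) [0.6   0.214 0.088]
scene (363, 223) [0.445 0.333 0.088]
scene (310, 203) [0.472 0.2   0.088]
scene (238, 180) [0.522 0.013 0.088]
top (153, 162) [0.591 0.221 0.088]
top (160, 223) [0.468 0.204 0.088]
top (94, 237) [0.443 0.33  0.088]
top (263, 201) [0.508 0.002 0.088]
```

View pics/s.png

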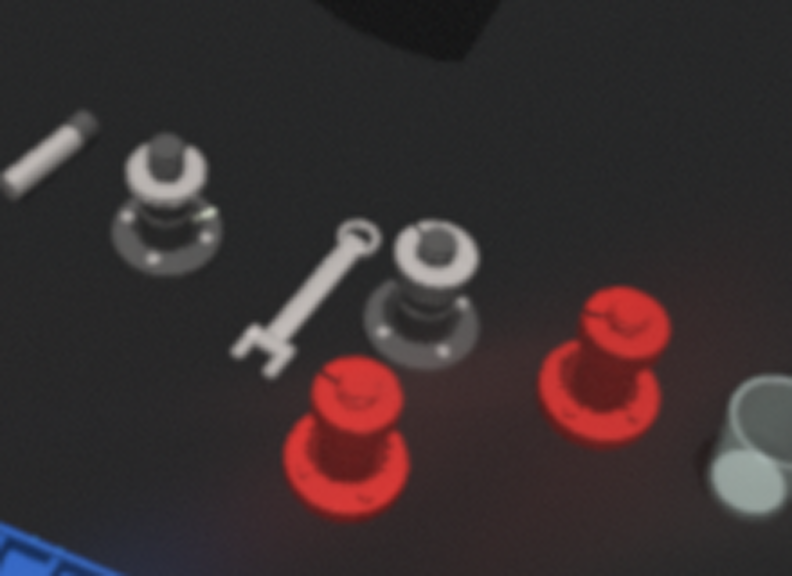

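The candidates are:
- **Steel thick ring, short stud:** top (160,223) / scene (310,203), at about (0.47, 0.20). This is the one I choose.
- **Steel thin ring, tall stud:** top (263,201), the NOT GO.
- **Hex nut:** top (403,197).
- **Red lookalikes:** top (153,162) and (94,237). Both rejected.

The scene crop agrees with this choice. I'll move above the ring by way of an intermediate point and check from close by.

>>> play_rows(
  moves=[
    {"claw": 8.5,"delta_pos": [5.7,-3.7,0],"twist": -10},
    {"claw": 8.5,"delta_pos": [11.4,-7.5,0],"twist": -20},
    {"claw": 8.5,"delta_pos": [17.1,-11.2,0],"twist": -30},
    {"claw": 8.5,"delta_pos": [22.8,-15,0],"twist": -40},
    {"claw": 8.5,"delta_pos": [28.5,-18.7,0],"twist": -50},
    {"claw": 8.5,"delta_pos": [34.2,-22.5,0],"twist": -60},
    {"claw": 8.5,"delta_pos": [34.2,-22.5,0],"twist": -60},
  ],
)

```text
clock: 1.18
tcp_pos: [0.4214, -0.2489, 0.2315]
orientation: [0.0, 0.793, 0.609, 0.0]
wrist_force: [-1.0, 0.4, -0.3]
finger_gap: 0.0847
```

```bash
python3 - <<'E'
from workcell import get_state
import numpy as np
s=get_state();print({k:np.round(v,3).tolist() for k,v in s.items()})
from scipy.spatial.transform import Rotation as R
q=s['orientation'];M=R.from_quat([*q[1:],q[0]]).as_matrix();print(M.round(3))
print((M.T@(np.array([.47,.202,.21])-s['tcp_pos'])*100).round(2))
E
```

```text
{'clock': 1.175, 'joint_pos': [-0.698, 0.147, -0.168, 1.256, 0.0, 1.135], 'qvel': [0.547, 0.089, 0.101, 0.008, -0.011, 0.597], 'tau': [-1.752, -39.409, 29.056, 0.205, 0.159, -0.893], 'tcp_pos': [0.421, -0.249, 0.232], 'orientation': [0.0, 0.793, 0.609, 0.0], 'wrist_force': [-0.971, 0.388, -0.295], 'ft_torque': [-0.035, -0.027, 0.039], 'finger_gap': 0.085}
[[ 0.259  0.966  0.001]
 [ 0.966 -0.259 -0.   ]
 [ 0.     0.001 -1.   ]]
[44.81 -6.97  2.15]
```

>>> play_rows(
  moves=[
    {"claw": 8.5,"delta_pos": [5.6,-0.9,0],"twist": -10},
    {"claw": 8.5,"delta_pos": [11.2,-1.8,0],"twist": -20},
    {"claw": 8.5,"delta_pos": [16.8,-2.6,0],"twist": -30},
    {"claw": 8.5,"delta_pos": [22.4,-3.5,0],"twist": -40},
    {"claw": 8.5,"delta_pos": [28,-4.4,0],"twist": -50},
    {"claw": 8.5,"delta_pos": [33.6,-5.2,0],"twist": -60},
    {"claw": 8.5,"delta_pos": [39.2,-6.1,0],"twist": -70},
    {"claw": 8.5,"delta_pos": [44.8,-7,0],"twist": -80},
    {"claw": 8.5,"delta_pos": [44.8,-7,0],"twist": -80},
    {"claw": 8.5,"delta_pos": [44.8,-7,0],"twist": -80},
  ],
)

```text
clock: 2.42
tcp_pos: [0.4697, 0.1994, 0.231]
orientation: [-0.0, 0.218, 0.976, -0.0]
wrist_force: [0.1, 0.6, -0.4]
finger_gap: 0.085
```

```bash
python3 - <<'E'
from h import *
from workcell import get_state,spotter
import cv2
s=get_state();print({k:np.round(s[k],3).tolist() for k in('clock','joint_pos','tcp_pos','orientation')})
i=imaging.camera_info("wrist");im=imaging.read_camera("wrist")
print(i)
for d in spotter.spot_in("wrist","go_center"):
    b=d["extent"];print(np.round(b),d["conf"],at("wrist",(b[0]+b[2])/2,(b[1]+b[3])/2,.09,i).round(3))
cv2.imwrite("pics/w1.png",cv2.resize(im,(800,600),interpolation=cv2.INTER_CUBIC)[...,::-1])
E
```

```text
{'clock': 2.425, 'joint_pos': [0.244, 0.189, -0.119, 1.264, -0.001, 0.684], 'tcp_pos': [0.47, 0.199, 0.231], 'orientation': [-0.0, 0.218, 0.976, -0.0]}
{'fx': 297.3186396354542, 'fy': 297.3186396354542, 'cx': 254.37979365182295, 'cy': 187.85329348205576, 'world_to_cam': array([[ 4.26757218e-01,  9.04366043e-01, -5.81316240e-04,
        -3.80770670e-01],
       [ 8.60565680e-01, -4.05890675e-01,  3.07700293e-01,
        -3.62337779e-01],
       [ 2.78037746e-01, -1.31813582e-01, -9.51483154e-01,
         2.76582324e-01],
       [ 0.00000000e+00,  0.00000000e+00,  0.00000000e+00,
         1.00000000e+00]])}
[294. 240. 337. 291.] 0.96 [0.595 0.218 0.09 ]
[336.  67. 394. 127.] 0.9 [0.442 0.333 0.09 ]
[228. 146. 284. 202.] 0.79 [0.468 0.202 0.09 ]
```

View pics/w1.png

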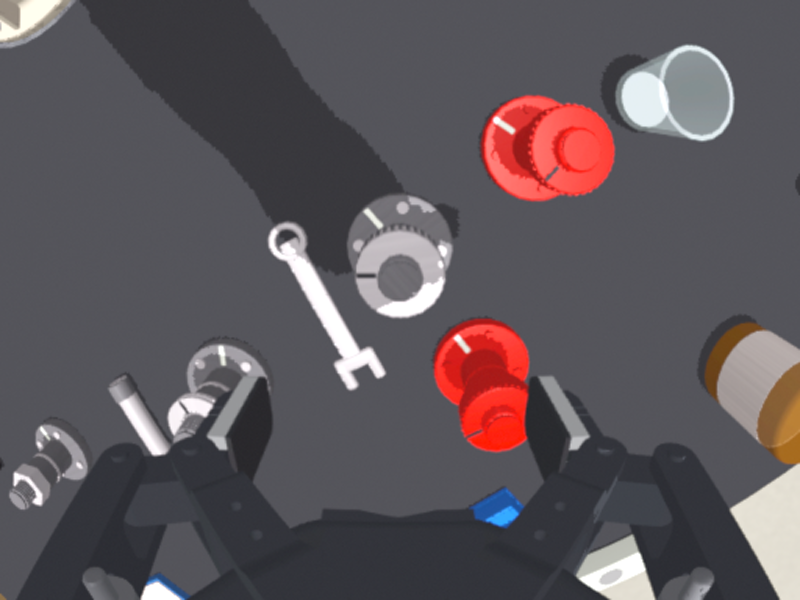

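The ring at wrist pixel (400,275) is steel, knurled and thick with a short stud, so it is the GO ring. Its black line is at (364,275) and the foot's white line at (373,217). The thin ring, at (185,410), is separate. Next I'll compute the remaining turn and the descent.

```bash
python3 - <<'E'
from h import *
from workcell import get_state
s=get_state()
from scipy.spatial.transform import Rotation as R
q=s['orientation'];M=R.from_quat([*q[1:],q[0]]).as_matrix()
k=.64
P=lambda u,v,z:at("wrist",u*k,v*k,z)
c=P(401,273,.098);c2=P(400,247,.0)
print(c,c2,"scene",)
C=np.array([.469,.202,0])
a=lambda p,o:np.degrees(np.arctan2(p[1]-o[1],p[0]-o[0]))
b=a(P(358,275,.098),c); w=a(P(365,209,.016),P(380,227,.016)); w2=a(P(373,218,.016),C)
print(b,w,w2,"cw turn",b-w,b-w2)
print((M.T@(np.array([.469,.202,.066])-s['tcp_pos'])*100).round(2))
E
```

```text
[0.46741817 0.20207501 0.098     ] [0.47166544 0.19992736 0.        ] scene
-112.68199510421498 -166.47557286850306 -162.30245796880692 cw turn 53.79357776428809 49.62046286459194
[ 0.24  0.29 16.52]
```

>>> play_rows(
  moves=[
    {"claw": 8.5,"delta_pos": [0.2,0.2,4],"twist": 0},
    {"claw": 8.5,"delta_pos": [0.2,0.2,8],"twist": 0},
    {"claw": 8.5,"delta_pos": [0.2,0.2,11],"twist": 0},
    {"claw": 8.5,"delta_pos": [0.2,0.2,13.5],"twist": 0},
    {"claw": 8.5,"delta_pos": [0.2,0.2,15.5],"twist": 0},
    {"claw": 8.5,"delta_pos": [0.2,0.2,16.5],"twist": 0},
    {"claw": 8.5,"delta_pos": [0.2,0.2,16.5],"twist": 0},
    {"claw": 8.5,"delta_pos": [0.2,0.2,16.5],"twist": 0},
  ],
  force=50,
)

```text
clock: 3.52
tcp_pos: [0.4699, 0.2018, 0.0671]
orientation: [0.001, 0.219, 0.976, 0.0]
wrist_force: [0.2, 0.0, -0.1]
finger_gap: 0.085
```

>>> play_rows(
  moves=[
    {"claw": 5.0,"delta_pos": [0,0,0],"twist": 0},
    {"claw": 5.0,"delta_pos": [0,0,0],"twist": 0},
    {"claw": 5.0,"delta_pos": [0,0,0],"twist": 0},
    {"claw": 5.0,"delta_pos": [0,0,0],"twist": 0},
    {"claw": 5.0,"delta_pos": [0,0,0],"twist": 0},
    {"claw": 5.0,"delta_pos": [0,0,0],"twist": 0},
  ],
  force=50,
)

```text
clock: 4.28
tcp_pos: [0.4691, 0.2009, 0.0675]
orientation: [0.001, 0.219, 0.976, -0.001]
wrist_force: [-1.7, -4.5, 9.9]
finger_gap: 0.0548
```

```bash
python3 - <<'E'
from h import *
from workcell import get_state
import cv2
s=get_state();print({k:np.round(s[k],3).tolist() for k in('clock','joint_pos','tcp_pos','wrist_force','ft_torque','finger_gap')})
im=imaging.read_camera("wrist");cv2.imwrite("pics/w2.png",cv2.resize(im,(640,480))[...,::-1])
E
```

```text
{'clock': 4.275, 'joint_pos': [0.249, 0.302, -0.394, 0.874, -0.003, 0.69], 'tcp_pos': [0.469, 0.201, 0.067], 'wrist_force': [-1.704, -4.54, 9.868], 'ft_torque': [-1.222, 0.658, 0.002], 'finger_gap': 0.055}
```

View pics/w2.png

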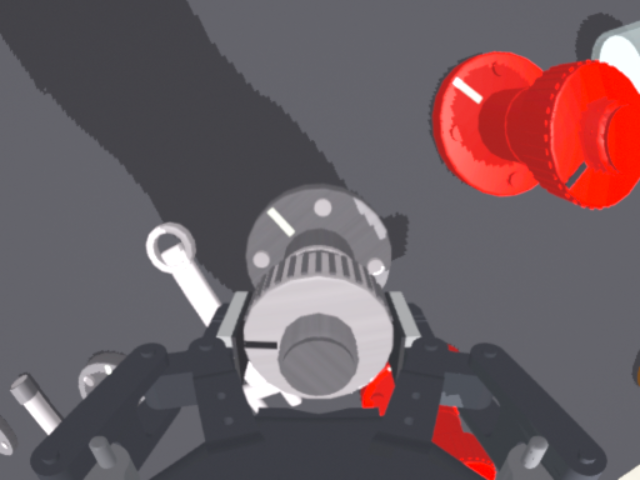

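The pads are well seated on the ring: gap 55 mm, ring centred at about (318,350), black line at (262,345). Now turning clockwise with the matching sink.

>>> play_rows(
  moves=[
    {"claw": 5.0,"delta_pos": [0,0,0.02],"twist": 6},
    {"claw": 5.0,"delta_pos": [0,0,0.04],"twist": 12},
    {"claw": 5.0,"delta_pos": [0,0,0.06],"twist": 18},
    {"claw": 5.0,"delta_pos": [0,0,0.08],"twist": 24},
    {"claw": 5.0,"delta_pos": [0,0,0.1],"twist": 30},
    {"claw": 5.0,"delta_pos": [0,0,0.12],"twist": 36},
    {"claw": 5.0,"delta_pos": [0,0,0.14],"twist": 41},
    {"claw": 5.0,"delta_pos": [0,0,0.15],"twist": 44},
    {"claw": 5.0,"delta_pos": [0,0,0.15],"twist": 44},
  ],
)

```text
clock: 5.45
tcp_pos: [0.4688, 0.2007, 0.066]
orientation: [0.001, 0.569, 0.823, -0.001]
wrist_force: [-2.9, -6.0, 10.7]
finger_gap: 0.0547
```

```bash
python3 - <<'E'
from workcell import get_state
import numpy as np
s=get_state();print({k:np.round(s[k],3).tolist() for k in('clock','joint_pos','tcp_pos','wrist_force','ft_torque','finger_gap','tau','orientation')})
E
```

```text
{'clock': 5.45, 'joint_pos': [0.249, 0.304, -0.396, 0.871, -0.003, 1.458], 'tcp_pos': [0.469, 0.201, 0.066], 'wrist_force': [-2.852, -5.951, 10.731], 'ft_torque': [-1.206, 0.88, -0.078], 'finger_gap': 0.055, 'tau': [2.148, -38.888, 25.276, -2.288, 1.376, 0.014], 'orientation': [0.001, 0.569, 0.823, -0.001]}
```

>>> play_rows(
  moves=[
    {"claw": 5.0,"delta_pos": [0,0,0.02],"twist": 3},
    {"claw": 5.0,"delta_pos": [0,0,0.03],"twist": 6},
    {"claw": 5.0,"delta_pos": [0,0,0.03],"twist": 8},
    {"claw": 5.0,"delta_pos": [0,0,0.03],"twist": 8},
  ],
)

```text
clock: 5.95
tcp_pos: [0.4687, 0.2007, 0.0658]
orientation: [0.001, 0.623, 0.782, -0.001]
wrist_force: [-3.4, -6.0, 10.3]
finger_gap: 0.0551
```

```bash
python3 - <<'E'
from h import *
from workcell import get_state
import cv2
s=get_state();print({k:np.round(s[k],3).tolist() for k in('clock','joint_pos','tcp_pos','wrist_force','ft_torque','finger_gap','tau','orientation')})
im=imaging.read_camera("wrist");cv2.imwrite("pics/w3.png",cv2.resize(im,(640,480))[...,::-1])
E
```

```text
{'clock': 5.95, 'joint_pos': [0.249, 0.304, -0.397, 0.871, -0.003, 1.595], 'tcp_pos': [0.469, 0.201, 0.066], 'wrist_force': [-3.432, -6.031, 10.334], 'ft_torque': [-1.348, 0.938, 1.106], 'finger_gap': 0.055, 'tau': [1.316, -38.569, 25.224, -2.432, 1.573, 1.171], 'orientation': [0.001, 0.623, 0.782, -0.001]}
```

View pics/w3.png

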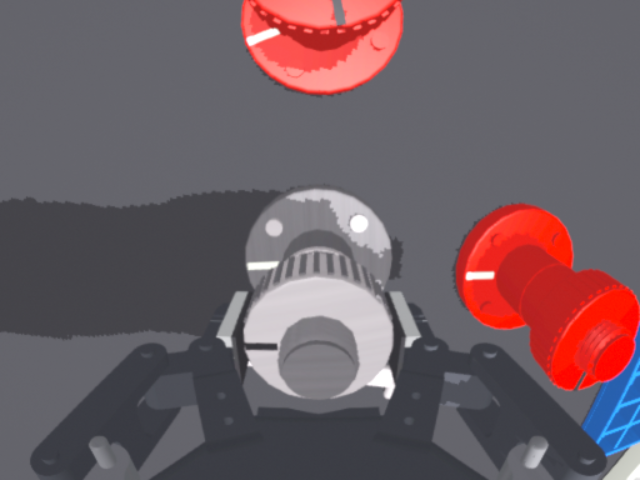

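Resistance rose from 0.1 to 1.1 N m, and the black line at (262,347) points the same way as the foot's white line at (262,266), so the ring is home. Now releasing and lifting.

>>> play_rows(
  moves=[
    {"claw": 8.5,"delta_pos": [0,0,0],"twist": 0},
    {"claw": 8.5,"delta_pos": [0,0,0],"twist": 0},
    {"claw": 8.5,"delta_pos": [0,0,0],"twist": 0},
    {"claw": 8.5,"delta_pos": [0,0,0],"twist": 0},
    {"claw": 8.5,"delta_pos": [0,0,-3],"twist": 0},
    {"claw": 8.5,"delta_pos": [0,0,-7],"twist": 0},
    {"claw": 8.5,"delta_pos": [0,0,-12],"twist": 0},
    {"claw": 8.5,"delta_pos": [0,0,-16],"twist": 0},
    {"claw": 8.5,"delta_pos": [0,0,-16],"twist": 0},
    {"claw": 8.5,"delta_pos": [0,0,-16],"twist": 0},
  ],
)

```text
clock: 7.25
tcp_pos: [0.4689, 0.202, 0.2239]
orientation: [-0.0, 0.624, 0.781, -0.0]
wrist_force: [-0.1, 0.1, -0.1]
finger_gap: 0.0849
```

```bash
python3 - <<'E'
from h import *
from workcell import get_state
import cv2
s=get_state();print({k:np.round(s[k],3).tolist() for k in('clock','tcp_pos','wrist_force','finger_gap')})
im=imaging.read_camera("wrist");cv2.imwrite("pics/w4.png",cv2.resize(im,(800,600),interpolation=cv2.INTER_CUBIC)[...,::-1])
E
```

```text
{'clock': 7.25, 'tcp_pos': [0.469, 0.202, 0.224], 'wrist_force': [-0.137, 0.099, -0.067], 'finger_gap': 0.085}
```

View pics/w4.png

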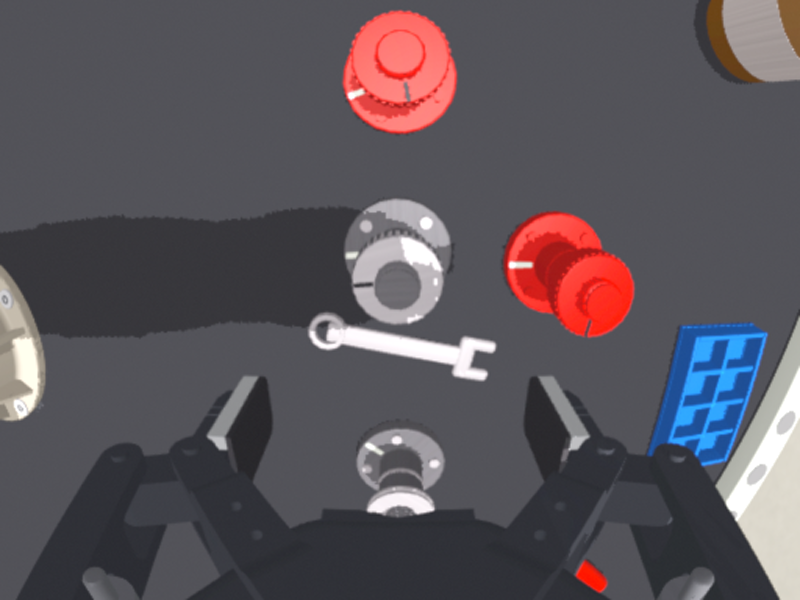

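The ring stayed put after release: its black line at (362,285) is parallel to the white line at (352,256). The gripper is clear and the wrist force is about zero.

```bash
python3 -c "
from workcell import env
print(env.hand_in())"
```

```text
the job is handed in; nothing more can be done
None
```

The GO ring gauge is screwed home and released, and I handed the job in at about 7.3 s of the 32 s allowed; the hand-in gave no verdict.

- **Which ring:** I picked the thick steel knurled ring at about (0.469, 0.202) m. I rejected the two red lookalikes, the thin grooved ring and the hex nut.
- **The turn:** I gripped it across the rim (gap 55 mm) and turned it about 52° clockwise. The moment about the tool axis rose from about 0.1 to 1.1 N m, which means it reached the stop. The measured turn also matches the 50–54° I estimated from the two scribed lines beforehand.
- **Last checks:** After release and lift-off the ring's black line still points the same way as the white line on the foot. Wrist force is about 0 N and the gripper is clear. The arm never went near the NOT GO ring at its own height.
- **Disagreements:** None of the checks failed. The network scored the red lookalikes higher than the real ring in the wrist picture, so I chose by the description instead.

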